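Point out and shut the open valve, then point out the gauge

TASK

Show a trainee how this boiler pipe board is made ready: with the fingertips just above it and not touching, point for two seconds at the pivot of the one valve left open (its lever lies along its pipe), then gently push that lever with the fingertips until it is fully shut, square across the pipe like the others. Last, point in the same way for two seconds, without touching, at the middle of the pressure gauge, the larger of the two round dials, which is fitted next. Grip and lift nothing, do not point at the smaller dial, leave the other valves shut and everything else where it is.

Things in the scene. Friction and masses are not known exactly. Their poses are not given: they have to be found in the camera images.
- board: plywood board 220 x 340 x 18 mm, fixed flat on the bench; origin at the centre of its underside. Four parallel white pipes lie across it along its x axis, 85 mm apart, each with the same ball valve. Turned up to 0.12 rad from the world axes
- open_valve: the one valve left open, on the board in any of the four places: its red lever lies along its pipe, towards the robot. Origin under the valve, on the board's top (z = 0.018); x along the pipe, away from the robot. Fixed. Pipe 25 mm thick, its top 37.5 mm above this origin; 43 mm wide valve ball under the pivot
- open_valve_hub (a point): centre of the top of the open valve's lever pivot (26 mm round hub, 75 mm above the board's top, nothing above it). This is the place to point at
- open_valve_lever (a joint): the open valve's lever, rad: 0 = along the pipe (open, starts at 0 to 0.2), 1.571 = square across the pipe (shut, at a hard stop). Seen from above it turns clockwise about the hub: from pointing towards the robot (-x of the valve) to pointing to +y of the valve. Stays where left; about 2 N at 50 mm turns it
- open_valve_tip (a point): top of the outer end of the open valve's lever, 60 mm from the pivot; moves with it. The lever is a red bar 12 mm wide, its underside 58 mm and its top 72 mm above the board's top
- pressure_gauge: the pressure gauge, the larger of two round dials, lying loose on its back: steel case 80 mm across, 30 mm high, white face up, with a short square brass connection and stub reaching 72 mm from its centre along its -x. 0.3 kg. Origin at the centre of its underside
- pressure_gauge_face (a point): centre of the pressure gauge's white face, 30 mm above the bench. This is the place to point at
- thermometer: the smaller dial, not wanted: loose, 52 mm across, 20 mm high, with a thin stem reaching 89 mm from its centre along its -x. The two dials lie left and right of the board, either way round. Origin at the centre of its underside
- valve_b: another valve of the same make on the board, shut; origin and axes as the open valve's
- valve_b_lever (a joint): lever of valve_b, shut at 1.5 to 1.57 (across the pipe, pointing to the valve's +y); values as for the open valve. To stay shut
- valve_c: another valve of the same make on the board, shut; origin and axes as the open valve's
- valve_c_lever (a joint): lever of valve_c, shut at 1.5 to 1.57 (across the pipe, pointing to the valve's +y); values as for the open valve. To stay shut
- valve_d: another valve of the same make on the board, shut; origin and axes as the open valve's
- valve_d_lever (a joint): lever of valve_d, shut at 1.5 to 1.57 (across the pipe, pointing to the valve's +y); values as for the open valve. To stay shut
- jar: loose jar of sealant, 54 mm across, 70 mm high; origin at the centre of its underside
- union_nut: loose brass ring nut, 44 mm across, 22 mm high; origin at the centre of its underside
- screwdriver: loose screwdriver lying at the right, beyond the dial there
- wrench: loose spanner lying beyond the board
- elbow: loose white pipe elbow, legs 42 mm long, 34 mm thick, beyond the board
- mug: loose mug, 80 mm across, 92 mm high, at the left; origin at the centre of its underside
Not all that is in view belongs to the job. What is shaped like the pressure_gauge but green or purple is not meant.

How it is judged:
By the outcome, as a careful person would: the job done as asked, in the order asked, and still so for the second after the job is handed in, with the robot touching nothing.
It also fails if it takes over 58 s, if anything falls off the work surface, if the arm or the gripper's body presses on something with over 40 N, if the wrist force passes 120 N, or if a joint passes its speed limit or range.

ROBOT

A 6-joint arm with a two-finger parallel gripper is mounted at the origin on the work surface. World frame = base frame: x ahead of the robot, y to its left, z up, the work surface at z = 0. Lengths are in m, angles in degrees, forces in N, time in s.
With the tool pointing down it reaches from about 0.35 to 0.875 m from the base axis. Payload 4.2 kg.
Tool frame: the origin (TCP) lies between the finger pads, 19 mm behind the fingertips; this is the grasp point; z points along the fingers, y is the line along which they close (so a half turn about z gives the same grasp; the last joint's range is limited). The gripper opens to 85 mm and grips with 20 to 120 N. Pads are 22 mm wide; open, the fingers measure 114 mm over their backs; the gripper's body (76 mm by 85 mm) begins 54 mm behind the grasp point. The pads swing forward as they close: fully open they stand 13 mm farther back than shut.
Start: joints at [79.618, 22.042, 0.453, 0, -68.411, -14.817], TCP at [0.266, 0.566, 0.25] pointing down, gripper open.
Joint ranges: [-179.83, 179.83], [-69.29, 118.12], [-61.27, 80.66], [-181.25, 117.63], [-171.15, -9.14], [-177.46, 177.46]. Speed limits (degrees/s): [159.86, 159.86, 180, 180, 180, 180].

INTERFACE

Orientations are given as [roll, pitch, yaw] about the fixed x, y, z axes, in that order (R = Rz(yaw) Ry(pitch) Rx(roll)).
In Python, from workcell import robot gives the robot as it stands. Calls block until the motion is done:
- robot.move_to(position, orientation): joint-space move of the TCP to a pose.
- robot.move_l(position, speed=0.15, rot=None): straight line of the TCP; rot=None keeps the orientation; speed is the mean speed in m/s.
- robot.move_joints(angles): joint-space move.
- robot.grip(opening, newtons=None): finger opening in m; newtons is the grip in N (None keeps the last); returns when the fingers have stopped.
- robot.dwell(seconds).
- robot.ik(position, orientation): joint angles nearest the present ones, or None.
- robot.sense(): the state.
- robot.snapshot(name): name is "scene" or "top"; returns a dict with "img" (420x560x3 uint8, red, green, blue), "fovy" (degrees; the focal length in pixels is half the picture's height over the tangent of half this angle, whatever the lens; pixels are square), "cx", "cy" (the principal point, pixels), "pose" (4x4, takes a point from camera to world coordinates). Camera axes: x right, y down, z forward; pixel columns grow to the right and rows downward; lengths in m; the calibration is good to about 2 mm. A picture is of the moment at which its call begins. There is no depth.
A pose or a line that the arm cannot do raises robot.IKError and nothing moves.
- robot.hand_in(): hands the job in; it is judged then, once.
The state is a dict: "clock": time; "qpos": joint angles; "qvel": joint speeds; "joint_efforts": joint torques, N m; "position": TCP position; "ee_rot": TCP orientation; "wrist_force": force on the tool from outside, world axes, zero at the start; "ft_torque": the same for the moment, N m; "gripper_width": finger opening in m; "gripper_force": force on a finger pad.
Only numpy, scipy, OpenCV 4.12 (cv2) and the standard library are available. Lean on these libraries where they do the work, as an engineer would, in place of code of your own. Each camera call takes 0.05 s, during which the arm holds its last target. There are 200 camera calls.

## Working session

There is one attempt and no reset: what is moved stays moved. The work goes in short steps, each a Python script; the robot and the scene stay as the last script left them, time stands still between calls to the robot, and variables do not carry over. Pictures are saved under pics/ and viewed, at most 10 in all, crops included, and the job is handed in when it is done.

```bash
mkdir -p pics; ls; python3 - <<'E'
from workcell import robot
import cv2,pickle
d={}
for n in("top","scene"):
    s=robot.snapshot(n);d[n]=s;cv2.imwrite(f"pics/{n}0.png",s["img"][:,:,::-1]);print(n,s["fovy"],s["cx"],s["cy"],s["pose"])
pickle.dump(d,open("s0.pkl","wb"))
print(robot.sense())
E
```

```text
pics
top 49.46103181066932 279.974314419468 216.3085138619977 [[ 0.01886185 -0.99554512  0.09238045  0.33204007]
 [-0.99977397 -0.01968684 -0.00802721  0.02608822]
 [ 0.00981013 -0.09220816 -0.99569143  1.66122225]
 [ 0.          0.          0.          1.        ]]
scene 46.99135437286212 277.2720319820679 213.46388109957348 [[ 0.10040196  0.81426082 -0.57175061  1.32917147]
 [ 0.99485525 -0.0899633   0.04657944 -0.04404487]
 [-0.01350876 -0.57348576 -0.81910414  1.30905957]
 [ 0.          0.          0.          1.        ]]
{'clock': 0.1, 'qpos': array([ 7.96173228e+01,  2.20880532e+01,  3.86749626e-01, -2.51263684e-02,
       -6.84127614e+01, -1.48176400e+01]), 'qvel': array([ 0.02833274,  0.02609513,  0.27483023,  0.06836171, -0.02587187,
        0.06046527]), 'joint_efforts': array([-3.62941046e-04, -3.93322742e+01,  1.88928008e+01,  4.19790432e+00,
       -2.63640301e-03,  6.66632616e-06]), 'position': array([0.26587917, 0.56507856, 0.24900769]), 'ee_rot': array([ 1.79883756e+02, -6.60268229e-03, -2.52095782e+01]), 'wrist_force': array([-0.11677194,  0.75997727,  0.27378618]), 'ft_torque': array([-0.00478057, -0.03930344,  0.0019493 ]), 'gripper_force': 0.0, 'gripper_width': 0.08538953765905495}
```

View pics/top0.png

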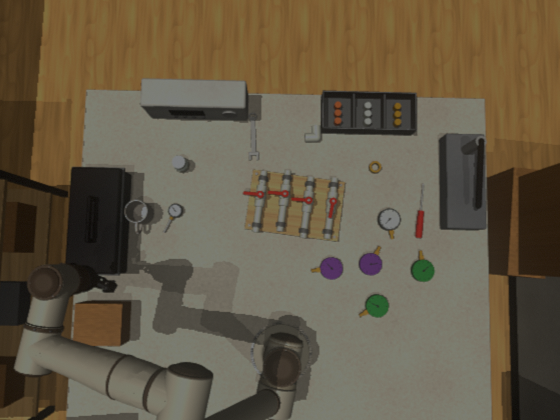

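View pics/scene0.png

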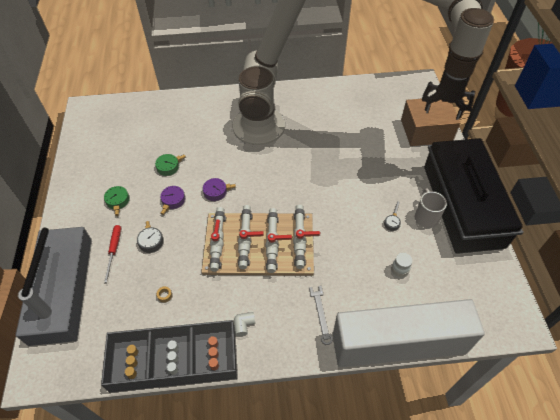

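The top view (up is +x, left is +y) shows three valves with levers pointing left, with hubs near (262,195), (285,194) and (308,200). The open one is rightmost, near (333,203), its lever pointing down towards the robot.

Things that could be mistaken for what I want:
- **Gauge:** white dial at (389,219), which is the larger and the one I choose. The others are the small white thermometer (175,210), purple dials (331,268) and (371,264), and green dials (423,270) and (376,306).
- **Valve:** the three shut valves listed above.

Next I'll measure and check with a close crop.

```bash
cat > h.py <<'E'
import numpy as np,cv2
def ray(s,uv):
    f=s["img"].shape[0]/2/np.tan(np.radians(s["fovy"]/2)); P=s["pose"]
    d=P[:3,:3]@np.array([(uv[0]-s["cx"])/f,(uv[1]-s["cy"])/f,1]); return P[:3,3],d
def onplane(s,uv,z):
    o,d=ray(s,uv); return o+d*(z-o[2])/d[2]
def proj(s,p):
    f=s["img"].shape[0]/2/np.tan(np.radians(s["fovy"]/2)); P=s["pose"]
    c=P[:3,:3].T@(np.array(p)-P[:3,3]); return np.array([s["cx"]+f*c[0]/c[2],s["cy"]+f*c[1]/c[2]])
def blobs(m,amin):
    n,l,st,c=cv2.connectedComponentsWithStats(m.astype(np.uint8))
    return [(l==i,st[i],c[i]) for i in range(1,n) if st[i,4]>=amin]
def red(s):
    h=cv2.cvtColor(s["img"],cv2.COLOR_RGB2HSV); return ((h[...,0]<6)|(h[...,0]>172))&(h[...,1]>150)&(h[...,2]>70)
def white(s):
    h=cv2.cvtColor(s["img"],cv2.COLOR_RGB2HSV); return (h[...,1]<30)&(h[...,2]>190)
E
python3 - <<'E'
import pickle;from h import *
d=pickle.load(open("s0.pkl","rb"))
for n in d:
    s=d[n];print(n)
    for m,st,c in blobs(red(s),15):
        r=cv2.minAreaRect(np.argwhere(m)[:,::-1].astype(np.float32))
        print(" red",st,c.round(1),r,onplane(s,c,.09).round(4))
    for m,st,c in blobs(white(s),30):
        if st[4]<900: print(" white",st,c.round(1),onplane(s,c,.03).round(4))
a=d["top"]["img"][160:250,235:410];b=d["scene"]["img"][195:285,130:330]
a=cv2.resize(a,(780,400),interpolation=cv2.INTER_CUBIC)[:290*2];
cv2.imwrite("pics/c1.png",cv2.resize(d["top"]["img"][160:250,240:410],None,fx=4.6,fy=4.6,interpolation=cv2.INTER_CUBIC)[:,:,::-1])
cv2.imwrite("pics/c2.png",cv2.resize(b,None,fx=4,fy=4,interpolation=cv2.INTER_CUBIC)[:,:,::-1])
E
```

```text
top
 red [244 191  20   7  64] [254.5 193.4] ((253.5, 194.0), (6.0, 19.0), 90.0) [0.556  0.1034 0.09  ]
 red [268 190  20   7  67] [278.3 192.8] ((277.5, 193.0), (6.0, 19.0), 90.0) [0.5597 0.0208 0.09  ]
 red [292 197  20   7  66] [302.7 199.3] ((301.5, 200.0), (6.0, 19.0), 90.0) [ 0.5386 -0.0645  0.09  ]
 red [329 198   8  20  65] [331.6 206.2] ((332.4619140625, 207.5330047607422), (6.127246379852295, 19.23670196533203), 4.085616588592529) [ 0.5166 -0.1653  0.09  ]
 red [416 211   8  27 155] [419.3 223.9] ((419.3118896484375, 223.88119506835938), (5.9702229499816895, 26.169479370117188), 5.7105937004089355) [ 0.4608 -0.4698  0.09  ]
scene
 red [211 220   8  20  78] [215.6 230.9] ((214.5, 229.5), (19.0, 7.0), 90.0) [ 0.5218 -0.1658  0.09  ]
 red [109 225  12  29 187] [114.4 238.6] ((114.44230651855469, 238.78846740722656), (7.0601806640625, 28.04460906982422), 11.309932708740234) [ 0.5161 -0.4677  0.09  ]
 red [240 231  23   7  87] [250.5 233.6] ((251.0, 234.0), (6.0, 22.0), 90.0) [ 0.5427 -0.062   0.09  ]
 red [296 230  24   7  86] [306.5 233.1] ((307.5, 233.0), (23.0, 6.0), 0.0) [0
[... 842 characters left out ...]
92 -0.0751  0.03  ]
 white [271 217   5  17  66] [272.6 225. ] [0.4792 0.0095 0.03  ]
 white [387 216  12  10  74] [392.  220.6] [0.5041 0.3893 0.03  ]
 white [139 229  21  18 254] [148.4 237.3] [ 0.4829 -0.3826  0.03  ]
 white [306 276  17  13  67] [314.1 281.8] [0.6921 0.1117 0.03  ]
 white [168 341   8   8  47] [171.4 344.3] [ 0.8378 -0.3019  0.03  ]
 white [168 352   7   8  45] [171.1 355.3] [ 0.8683 -0.302   0.03  ]
 white [168 363   7   8  47] [171.  366.4] [ 0.8984 -0.3015  0.03  ]
 white [ 85 364  13   8  32] [ 91.8 366.7] [ 0.877  -0.5114  0.03  ]
 white [ 93 368   8  13  44] [ 97.2 374.5] [ 0.8994 -0.4947  0.03  ]
 white [ 92 386  10  11  40] [ 95.8 391.4] [ 0.9431 -0.4936  0.03  ]
```

View pics/c1.png

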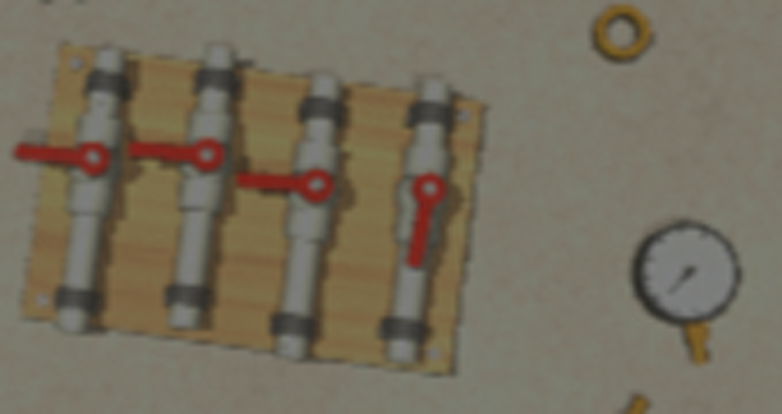

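View pics/c2.png

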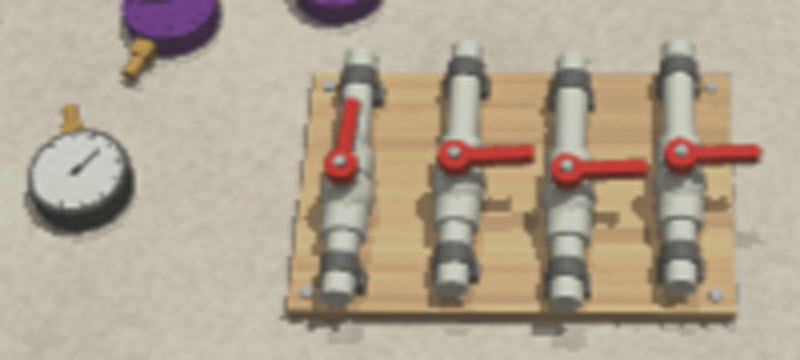

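The crops confirm the choices:
- **Open valve:** red lever along the pipe. The hub is at top (333.0,200.8) and scene (215,235.5), in crops c1 (428,188) and c2 (340,162).
- **Gauge:** white face with steel case and brass stub. It is at top (389.8,219.1) and scene (150,238).

Next I'll refine these measurements numerically.

```bash
python3 - <<'E'
import pickle;from h import *
from workcell import robot
d=pickle.load(open("s0.pkl","rb"))
def tri(a,b):
    (o1,d1),(o2,d2)=ray(d["top"],a),ray(d["scene"],b)
    A=np.stack([d1,-d2],1);t=np.linalg.lstsq(A,o2-o1,rcond=None)[0];p,q=o1+t[0]*d1,o2+t[1]*d2
    return ((p+q)/2).round(4),np.linalg.norm(p-q).round(4)
c1=lambda u,v:np.array([(u+.5)/4.6+240-.5,(v+.5)/4.6+160-.5]); c2=lambda u,v:np.array([(u+.5)/4+130-.5,(v+.5)/4+195-.5])
hubs={"b":((93,157),(681,152)),"c":((207,154),(567,165)),"d":((317,184),(454,152)),"open":((428,188),(340,161))}
for k,(a,b) in hubs.items(): print(k,onplane(d["top"],c1(*a),.093).round(4),onplane(d["scene"],c2(*b),.093).round(4),tri(c1(*a),c2(*b)))
print("tip",onplane(d["top"],c1(414,264),.09),onplane(d["scene"],c2(351,100),.09))
print("pipe ends top",onplane(d["top"],c1(433,85),.05),onplane(d["top"],c1(402,350),.05))
print("board corners",[onplane(d["top"],c1(*p),.018).round(3) for p in((60,42),(486,100),(454,374),(22,318))])
# gauge: face white circle with lower threshold around guess
for n,g in(("top",(389.8,219)),("scene",(149,238))):
    s=d[n];h=cv2.cvtColor(s["img"],cv2.COLOR_RGB2HSV);x,y=map(int,g)
    w=np.zeros(h.shape[:2],bool);sl=np.s_[y-16:y+17,x-16:x+17]
    v=h[sl][...,2]; print(n,"face V",h[y-5,x+4],"bg",h[y-16,x-16])
    thr=s["img"].astype(int); cool=(thr[...,2]-thr[...,0]); 
    w[sl]=(h[sl][...,1]<(h[y-5,x+4,1]+h[y-16,x-16,1])/2)&(v>.8*h[y-5,x+4,2])
    m=max(blobs(w,10),key=lambda b:b[1][4]);c=cv2.findContours(m[0].astype(np.uint8),0,2)[0][0]
    e=cv2.fitEllipse(cv2.convexHull(c)); p=onplane(s,e[0],.03);print(e,p)
    f=210/np.tan(np.radians(s["fovy"]/2));print(" dia mm",np.array(e[1])/f*np.linalg.norm(p-s["pose"][:3,3])*1e3)
for y in(84,-6,-96,-186):
    print(y,robot.ik([.53,-.16,.124],[180,0,y]))
E
```

```text
b [0.5548 0.0848 0.093 ] [0.5573 0.0852 0.093 ] (array([0.5553, 0.0852, 0.0898]), np.float64(0.0006))
c [ 0.5588 -0.0011  0.093 ] [ 5.594e-01 -5.000e-04  9.300e-02] (array([ 0.5589, -0.0008,  0.0922]), np.float64(0.0006))
d [ 0.5377 -0.0845  0.093 ] [ 0.5388 -0.0835  0.093 ] (array([ 0.5379, -0.0841,  0.0916]), np.float64(0.001))
open [ 0.5363 -0.1683  0.093 ] [ 0.5375 -0.1688  0.093 ] (array([ 0.5365, -0.1687,  0.0915]), np.float64(0.0005))
tip [ 0.47881283 -0.15854795  0.09      ] [ 0.48101185 -0.159224    0.09      ]
pipe ends top [ 0.62277511 -0.17682037  0.05      ] [ 0.41593043 -0.15459366  0.05      ]
board corners [array([0.657, 0.116, 0.018]), array([ 0.617, -0.223,  0.018]), array([ 0.4  , -0.199,  0.018]), array([0.437, 0.14 , 0.018])]
top face V [ 45   8 125] bg [ 24  31 123]
((389.2568359375, 218.7943572998047), (18.4963436126709, 18.870742797851562), 122.431884765625) [ 0.48217815 -0.38058414  0.03      ]
 dia mm [68.47257227 69.85858001]
scene face V [ 38   8 132] bg [ 20  28 193]
((148.8511199951172, 237.02874755859375), (18.66837501525879, 24.29351806640625), 72.14469146728516) [ 0.48193147 -0.38111852  0.03      ]
 dia mm [60.70461636 78.99609329]
84 [-2.16198180e-02  2.23376069e+01 -1.92743986e+01  0.00000000e+00
 -4.83879945e+01  1.74021620e+02]
-6 [-2.16198180e-02  2.23376069e+01 -1.92743986e+01  2.54444375e-14
 -4.83879945e+01  8.40216198e+01]
-96 [-2.16198180e-02  2.23376069e+01 -1.92743986e+01  0.00000000e+00
 -4.83879945e+01 -5.97838018e+00]
-186 [-2.16198180e-02  2.23376069e+01 -1.92743986e+01 -2.54444375e-14
 -4.83879945e+01 -9.59783802e+01]
```

```bash
python3 - <<'E'
from h import *
from workcell import robot
robot.grip(0.0,20)
H=[.537,-.1686]
robot.move_to([*H,.20],[180,0,-96.3])
robot.move_l([*H,.124],speed=.1)
robot.dwell(2.6)
s=robot.sense();print(s["clock"],s["position"],s["ee_rot"],s["wrist_force"],s["gripper_width"])
I=[robot.snapshot(n) for n in("top","scene")]
a=cv2.resize(I[0]["img"][150:250,260:400],None,fx=2.8,fy=2.8,interpolation=cv2.INTER_CUBIC);b=cv2.resize(I[1]["img"][150:280,150:290],None,fx=2.8,fy=2.8,interpolation=cv2.INTER_CUBIC)
o=np.zeros((400,800,3),np.uint8);o[:280,:392]=a;o[:364,400:792]=b;cv2.imwrite("pics/p1.png",o[:,:,::-1])
E
```

```text
7.1417 [ 0.53700207 -0.168583    0.12399315] [ 1.79999991e+02  1.09776749e-03 -9.62991255e+01] [ 0.13415457 -0.64369917  1.01604579] 0.00023766334234054642
```

View pics/p1.png

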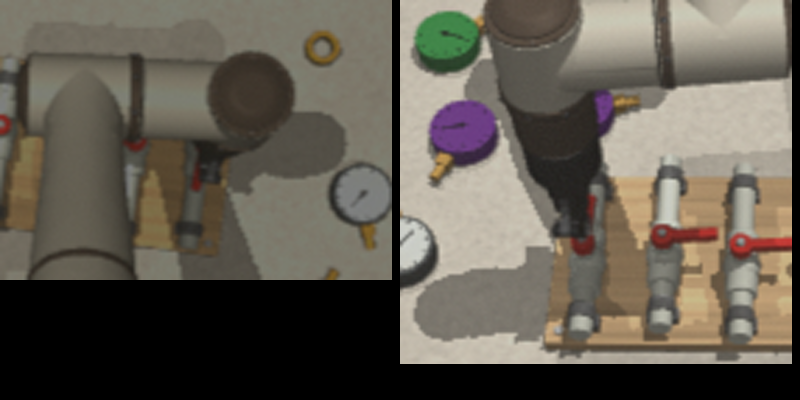

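The scene view shows the hub at crop (583,245), with the fingertips over it but perhaps a little to its left. I'll overlay the expected tip projection at higher zoom to check.

```bash
python3 - <<'E'
from h import *
from workcell import robot
o=np.zeros((600,800,3),np.uint8)
for i,n in enumerate(("top","scene")):
    s=robot.snapshot(n);c=proj(s,[.537,-.1686,.1]).astype(int);x,y=c
    im=np.clip(s["img"][y-25:y+25,x-25:x+25].astype(float)*2,0,255).astype(np.uint8)
    im=cv2.resize(im,(400,400),interpolation=cv2.INTER_NEAREST)
    for z,col in((.093,(255,255,0)),(.105,(0,255,0)),(.124,(0,255,255))):
        p=(proj(s,[.537,-.1686,z])-[x-25,y-25]+.5)*8;cv2.circle(im,tuple(int(v) for v in p),4,col,1)
    o[:400,400*i:400*i+400]=im
cv2.imwrite("pics/p2.png",o[:400,:,::-1])
E
```

```text
(no output)
```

View pics/p2.png

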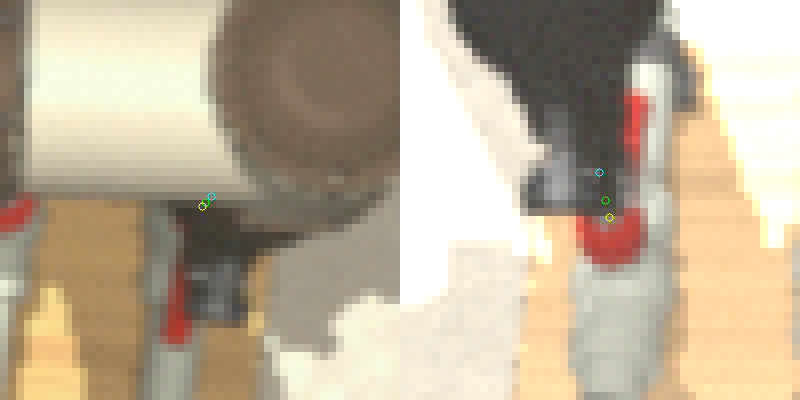

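```bash
python3 - <<'E'
from h import *
from workcell import robot
robot.move_l([.537,-.1686,.18],speed=.2)
P=[.40,-.29]
robot.move_l([*P,.13],speed=.2)
o=np.zeros((400,800,3),np.uint8)
for i,n in enumerate(("top","scene")):
    s=robot.snapshot(n);x,y=proj(s,[*P,.13]).astype(int)
    im=(255*(s["img"][y-30:y+30,x-30:x+30]/255.)**.5).astype(np.uint8)
    im=cv2.resize(im,(400,400),interpolation=cv2.INTER_NEAREST);k=400/60
    q=lambda p:tuple(int(v) for v in (proj(s,p)-[x-30,y-30]+.5)*k)
    cv2.line(im,q([*P,.111]),q([*P,.184]),(0,255,0),1)
    cv2.circle(im,q([*P,.111]),3,(255,0,0),1)
    cv2.line(im,q([P[0],P[1]-.011,.111]),q([P[0],P[1]+.011,.111]),(255,255,0),1)
    cv2.line(im,q([P[0]-.0145,P[1],.111]),q([P[0]+.0145,P[1],.111]),(255,0,255),1)
    o[:,400*i:400*i+400]=im
cv2.imwrite("pics/p3.png",o[:,:,::-1])
s=robot.sense();print(s["clock"],s["position"],s["wrist_force"])
E
```

```text
8.975 [ 0.40095687 -0.28965081  0.13027299] [ 0.99729045  0.37304843 -0.01677991]
```

View pics/p3.png

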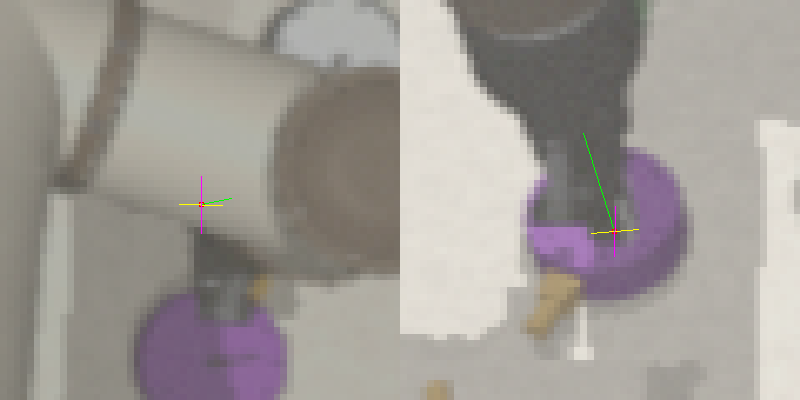

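The bright pieces at the side are the knuckles, which sit higher. The real fingertip ends at scene crop (607,236), within a pixel of the predicted (613,232), so the tool frame and the pointing position are good. Next is the push.

```bash
cat > push.py <<'E'
from h import *
from workcell import robot
H=np.array([.537,-.1686]);psi=np.radians(-6.3);R=np.array([[np.cos(psi),-np.sin(psi)],[np.sin(psi),np.cos(psi)]])
def pose(th,gap,z):
    a=np.radians(th);r=np.array([-np.cos(a),np.sin(a)]);t=np.array([np.sin(a),np.cos(a)])
    return [*(H+R@(.045*r-(.017+gap)*t)),z],[180,0,-96.3-th]
def go(th,gap,z,v):
    p,o=pose(th,gap,z);robot.move_l(p,speed=v,rot=o)
E
python3 - <<'E'
from push import *
go(0,.012,.17,.2); go(0,.012,.090,.12); robot.dwell(.2)
f0=robot.sense()["wrist_force"];th=0
go(0,0.004,.09,.05)
while th<100:
    th+=6 if th<78 else 1
    go(th,0,.09,.06)
    f=robot.sense()["wrist_force"]-f0;n=np.linalg.norm(f)
    if th>=78 or n>5: print(th,f.round(1))
    if n>(25 if th<78 else 12): break
print(robot.sense()["clock"])
go(th-4,.012,.09,.08); go(th-4,.02,.2,.15)
robot.move_l([.482,-.3808,.2],speed=.25,rot=[180,0,-96.3])
s=robot.sense();print(s["clock"],s["position"],s["wrist_force"])
d=robot.snapshot("scene");t=robot.snapshot("top")
for s in(t,d):
    for m,st,c in blobs(red(s),15): 
        (vx,vy,_,_)=cv2.fitLine(np.argwhere(m)[:,::-1].astype(np.float32),2,0,.01,.01).ravel()
        a,b=onplane(s,c-8*np.array([vx,vy]),.09),onplane(s,c+8*np.array([vx,vy]),.09)
        print(st,c.round(1),np.degrees(np.arctan2(*(b-a)[[1,0]])).round(1))
o=np.zeros((400,800,3),np.uint8)
o[:,:400]=cv2.resize(t["img"][150:250,240:340],(400,400),interpolation=cv2.INTER_CUBIC);o[:,400:]=cv2.resize(d["img"][180:300,190:310],(400,400),interpolation=cv2.INTER_CUBIC)
cv2.imwrite("pics/p4.png",o[:,:,::-1])
E
```

```text
78 [-1.1 -0.5 -0.3]
79 [-2.5 -0.  -1.5]
80 [-2.7  0.6 -0.2]
81 [-1.6 -0.5 -0.6]
82 [-1.2 -1.5 -1.8]
83 [-2.4 -0.7 -0.4]
84 [-2.  -0.7 -2.6]
85 [-1.7 -1.3 -1.7]
86 [-1.  -0.9 -1.6]
87 [-2.4 -0.8 -1.4]
88 [-2.1 -1.1 -0.9]
89 [-1.6 -0.7 -1. ]
90 [-3.8 -1.  -0.3]
91 [-6.  -0.3  2. ]
92 [-8.  -0.1  3.7]
93 [-9.3  0.7  4.1]
94 [-10.2   1.4   5.7]
95 [-10.4   2.    7. ]
18.7917
21.85 [ 0.48195775 -0.38047667  0.19968997] [ 0.14538952 -0.29329137 -0.62694376]
[244 191  20   7  66] [254.4 193.4] -93.5
[268 190  20   7  68] [278.4 192.8] -94.3
[292 197  20   7  66] [302.7 199.4] -93.5
[316 198  21   7  72] [327.1 200.1] -97.2
[416 223   7  15  84] [419. 230.] -9.1
[109 225  12  29 185] [114.4 238.9] 174.4
[240 231  23   7  89] [250.4 233.6] 90.9
[296 230  24   7  88] [306.4 233. ] 86.3
[211 233  24   7  94] [222.5 236. ] 87.4
[268 234  24   8  95] [279.  236.9] 87.5
```

View pics/p4.png

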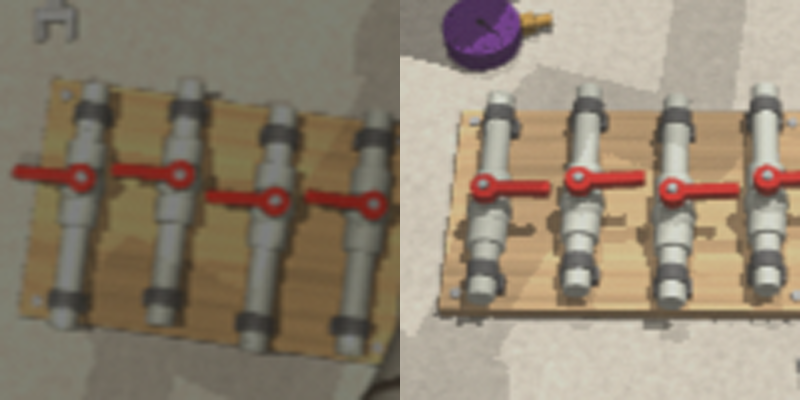

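The lever (tip at crop (310,195), hub (373,205)) is now at its hard stop and square across the pipe. The force rose at 90°, and the other levers read the same as before. Last, I'll point at the gauge.

```bash
python3 - <<'E'
from h import *
from workcell import robot
t=[.482,-.3808]
for n in("scene",):
    s=robot.snapshot(n);x,y=148.8,237.0;print(onplane(s,(x,y),.03))
robot.move_l([*t,.061],speed=.1); robot.dwell(2.6)
s=robot.sense();print(s["clock"],s["position"],s["wrist_force"])
robot.dwell(.1)
robot.move_l([*t,.2],speed=.15); robot.dwell(.3)
d=robot.snapshot("scene");h=cv2.cvtColor(d["img"],cv2.COLOR_RGB2HSV)
cv2.imwrite("pics/p5.png",cv2.resize(d["img"][130:310,60:300],None,fx=3,fy=3)[:,:,::-1])
E
```

```text
[ 0.48180616 -0.38128426  0.03      ]
26.1417 [ 0.48200976 -0.38078483  0.0609706 ] [-0.56656906 -0.19322984 -0.03287275]
```

View pics/p5.png

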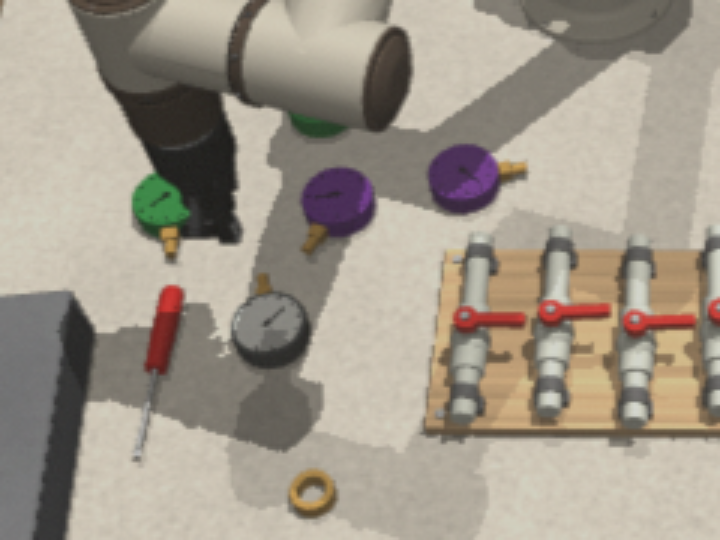

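The gauge is unmoved at (149,238), the levers are all shut, and the arm is clear at z = 0.2.

```bash
python3 -c "
from workcell import robot
print(robot.hand_in())"
```

```text
the job is handed in; nothing more can be done
None
```

The job is handed in: I pointed at the open valve's hub for over 2 s, pushed its lever shut to the hard stop with at most about 13 N, then pointed at the pressure gauge for over 2 s; the last picture shows the gauge and levers in place and the arm clear.

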